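Step the bench supply up four clicks and switch it on

TASK

With a fingertip, push the red-pegged selector on the bench supply clockwise (seen from above) by exactly four clicks from where it now stands, so that it rests four brass studs further on, and only then press the green key in and let it come back up. Push gently, do not pinch the selector, and leave everything else on and around the box where it is.

Things in the scene. Friction and masses are not known exactly. Their poses are not given: they have to be found in the camera images.
- supply: fixed supply box, grey case with a dark brown top panel, 220 (x) x 300 (y) x 70 mm tall; origin at the centre of its underside; its x axis points from the front (robot side) to the back, y to the left, z up. It stands at a different place and yaw (within 0.4 rad) each time
- dial_axis (a point): the selector's vertical turning axis where it meets the top panel (70 mm above the bench), at x = 0, y = +55 mm in the box's frame. Nine flat brass studs, 9 mm across and 2 mm proud, lie around it on a 78 mm radius, 30 degrees apart: from the first, at 120 degrees anticlockwise of the box's x axis, clockwise over the back to the ninth at 120 degrees clockwise of it; a thin white disc of 66 mm radius lies under the selector
- peg (a point): centre of the top of the selector's upright red peg: 14 mm in diameter, 52 mm from the turning axis, rising to 38 mm above the top panel from 6 mm above it. The selector is a black arm 12 mm wide (8 to 15 mm above the panel) from a hub of 15 mm radius, 24 mm tall, to the peg, with a red pointer nib towards the studs
- selector (a joint): selector angle in rad: 0 at the first stud, growing clockwise seen from above; stops at 0 and at 4.19 (ninth stud). Sprung detents hold it at every stud, each 30 degrees (0.5236 rad); it starts resting at one of the first four studs. A sideways push of 1 to 3 N at the peg carries it over the ridge midway between two studs, whereupon it snaps forward by itself to the next stud and stays
- key_top (a point): centre of the top of the green push key, 28 mm across, on the top panel at x = -55 mm, y = -85 mm in the box's frame; its top stands 22 mm above the panel, in a black collar of 44 mm diameter and 12 mm height
- key (a joint): travel of the green key in m: 0 up, 0.006 fully down; sprung, about 1.5 N to start and 5 N fully down; it comes back up by itself
- weight_a: hexagonal iron weight, 44 mm across flats, 34 mm tall, standing on top of the supply box at its far right; loose, to be left alone; origin at the centre of its underside
- weight_b: second, identical hexagonal iron weight, on the bench left of the box; loose, to be left alone; origin at the centre of its underside
- pulley: cream bakelite pulley lying flat, 60 mm across, 25 mm tall, on the bench left of the box; loose, to be left alone; origin at the centre of its underside
- bob: brass cone-shaped pendulum bob, 44 mm across the base, 56 mm tall, on the bench right of the box; loose, to be left alone; origin at the centre of its underside
- stopper: frosted glass stopper, 38 mm across, 46 mm tall, on the bench right of the box; loose, to be left alone; origin at the centre of its underside
- mug: white cup, 68 mm across, 65 mm tall, on the bench beyond the box; loose, to be left alone; origin at the centre of its underside

How it is judged:
On the way, in this order (a step that is already met when the one before it is completed fails the run):
1. the selector rests four clicks clockwise of where it started (distance of peg from where it was at the start of the episode between 0.0857 and 0.0939 m and velocity of joint selector between -0.1 and 0.1 rad/s), for 0.2 s.
2. the green key is pressed in (at least 4 of its 6 mm) with the selector there (distance of peg from where it was at the start of the episode between 0.0857 and 0.0939 m and value of joint key above 0.004 m), for 0.1 s.
At the end, for the whole second after the job is handed in: the selector rests at the stud four clicks (120 degrees, within 9) clockwise of its start, and the green key, pressed at least 4 mm after that, is up again (within 1.5 mm) (distance of peg from where it was at the start of the episode between 0.0857 and 0.0939 m and velocity of joint selector between -0.05 and 0.05 rad/s and value of joint key below 0.0015 m); the robot touches nothing.
It fails at once if the key is pressed while the selector is not four clicks on (value of joint key above 0.003 m and not (distance of peg from where it was at the start of the episode between 0.0857 and 0.0939 m)).
It fails at once if the selector is pinched or pushed hard (over 20 N) (contact force between the fingers and selector above 20 N).
It fails at once if a weight, the pulley, the bob, the stopper or the cup is moved or lifted by more than 15 mm (distance of any of weight_a, weight_b, pulley, bob, stopper, mug from where it was at the start of the episode above 0.015 m).
It also fails if it takes over 64 s, if anything falls off the work surface, if the arm or the gripper's body presses on something with over 40 N, if the wrist force passes 120 N, or if a joint passes its speed limit or range.

ROBOT

A 6-joint arm with a two-finger parallel gripper is mounted at the origin on the work surface. World frame = base frame: x ahead of the robot, y to its left, z up, the work surface at z = 0. Lengths are in m, angles in rad, forces in N, time in s.
With the tool pointing down it reaches from about 0.275 to 0.75 m from the base axis. Payload 10.2 kg.
Tool frame: the origin (TCP) lies between the finger pads; the fingertips stand 11 mm ahead of it and the grasp point (between the pads) lies 8 mm behind it; z points along the fingers, y is the direction in which the jaws open and shut (so a half turn about z gives the same grasp; the last joint's range is limited). The gripper opens to 85 mm and grips with 20 to 120 N. Pads are 22 mm wide; open, the fingers measure 114 mm over their backs; the gripper's body (76 mm by 85 mm) begins 54 mm behind the grasp point. The pads swing forward as they close: fully open they stand 13 mm farther back than shut.
Start: joints at [-1.475, 0.313, 1.498, -0, 1.331, -0.223], TCP at [0.165, -0.499, 0.217] pointing down, gripper open.
Joint ranges: [-2.94, 2.94], [-0.97, 2.17], [0.19, 2.56], [-1.23, 4.37], [0.02, 3.11], [-2.88, 2.88]. Speed limits (rad/s): [2.39, 2.39, 3.01, 3.14, 3.14, 3.14].

INTERFACE

Orientations are given as [roll, pitch, yaw] about the fixed x, y, z axes, in that order (R = Rz(yaw) Ry(pitch) Rx(roll)).
In Python, from plant import bot gives the robot as it stands.
- The arm moves only by the tool move_arm, never from a script. Its argument "motion" is a list of rows, each a list of 4 numbers: the shift along the tool's x, y, z in m, then the turn about the tool's z in rad. A call has 1 to 20 rows; each row is the pose to reach, as a shift and turn from the pose commanded when the call began, along the tool's axes at that moment; what a row does not reach only later rows make up. A row lasts 1/12 s, in which the tool goes at most 41.7 mm and 7.16 degrees, less where a joint would pass 70% of its speed; a pose out of reach is approached as far as the arm can. A call with a gripper value outside its range is refused whole. "grip" is the opening, from 0 (shut) to 1 (fully open), set as the call begins (left out, the last holds). The fingers move at their own pace and stop on an object; the grip force is fixed at half the most. Time passes only in rows, so rows that repeat a pose let the fingers close. It gives the time, the measured TCP pose, the force and the opening at its end, in the units of the state.
- bot.get_obs(): the state, without advancing time (a new reading comes with each control period).
- bot.get_image(name): name is "scene" or "side" or "wrist"; returns the picture (480x640x3 uint8, red, green, blue); there is no depth.
- bot.calibration(name): a dict with "camera_matrix" (3x3 intrinsics, pixels), "R" (3x3) and "t" (3): a world point X has camera coordinates R X + t; the wrist camera has in their place "mount" (4x4, takes a point from camera to tool coordinates, whose origin is the TCP and whose axes are the flange's). Camera axes: x right, y down, z forward; pixel columns grow to the right and rows downward; lengths in m; the calibration is good to about 2 mm. A picture is of the moment at which its call begins: read the wrist's pose just before it. calibration takes no time and is no camera call.
- bot.sign_off(): hands the job in, once; it reports no verdict.
The state is a dict: "t": time; "joint_pos": joint angles; "dq": joint speeds; "effort": joint torques, N m; "position": TCP position; "orientation": TCP orientation; "ft_force": force on the tool from outside, world axes, zero at the start; "ft_torque": the same for the moment, N m; "grip_width": opening from 0.0 (shut) to 1.0 (fully open).
Only numpy, scipy, OpenCV 4.12 (cv2) and the standard library are available. Lean on these libraries where they do the work, as an engineer would, in place of code of your own. Each camera call takes 0.05 s, during which the arm holds its last target. There are 200 camera calls.

## Working session

There is one attempt and no reset: what is moved stays moved. The work goes in short steps, Python scripts to look and compute and a tool call to move; the robot and the scene stay as the last step left them, time stands still between calls to the robot, and variables do not carry over. Pictures are saved under pics/ and viewed, about 8 in all and at most 12, crops included, and the job is handed in when it is done.

Besides the shell and the picture viewer there is one more tool, called after ">>>" by a JSON object that holds its "name" and its "arguments", one argument or row to a line. move_arm: Moves the arm, as the interface text tells. Its arguments: {"type":"object","properties":{"motion":{"type":"array","items":{"type":"array","items":{"type":"number"}}},"grip":{"type":"number"}},"required":["motion"]}

```bash
mkdir -p pics; ls; python3 - <<'E'
from plant import bot
import cv2
for n in ("scene","side"):
    im=bot.get_image(n); cv2.imwrite(f"pics/{n}0.png",im[:,:,::-1])
    c=bot.calibration(n); print(n,c)
print(bot.get_obs())
E
```

```text
pics
scene {'camera_matrix': array([[456.78821065,   0.        , 316.62062025],
       [  0.        , 456.78821065, 239.92977149],
       [  0.        ,   0.        ,   1.        ]]), 'R': array([[ 0.37261076,  0.92780582,  0.01837347],
       [ 0.61105024, -0.23040308, -0.75731897],
       [-0.69841164,  0.29341231, -0.65278664]]), 't': array([-0.24538154, -0.26998878,  1.40646084])}
side {'camera_matrix': array([[582.69113371,   0.        , 320.34591149],
       [  0.        , 582.69113371, 242.37738098],
       [  0.        ,   0.        ,   1.        ]]), 'R': array([[ 0.98305085, -0.18317292, -0.00766266],
       [-0.13959607, -0.72078004, -0.67896176],
       [ 0.11884431,  0.66852361, -0.73413365]]), 't': array([-0.53552268,  0.17055669,  0.95205986])}
{'t': 0.1, 'joint_pos': array([-1.47539123e+00,  3.13372096e-01,  1.49832584e+00,  6.42107575e-06,
        1.33100437e+00, -2.23431724e-01]), 'dq': array([ 0.00049951, -0.00126396, -0.00305924, -0.00047601, -0.00040581,
       -0.00150055]), 'effort': array([ 3.97136318e-03, -4.12894714e+01, -2.60140765e+01, -3.29221996e-05,
        3.05175097e-03, -2.43072361e-05]), 'position': array([ 0.1645191 , -0.49831024,  0.21611682]), 'orientation': array([-3.14051197e+00, -2.51954534e-04,  3.18835155e-01]), 'ft_force': array([ 0.20301778, -0.72760874,  0.13730514]), 'ft_torque': array([-0.04277901, -0.00029762,  0.02511583]), 'grip_width': 1.002191541074628}
```

View pics/scene0.png

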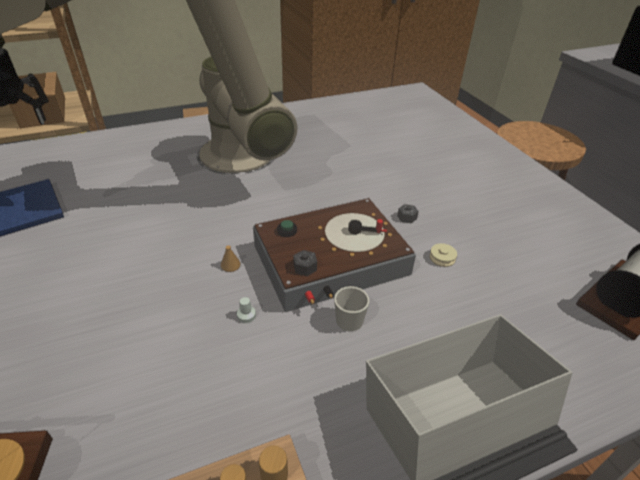

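View pics/side0.png

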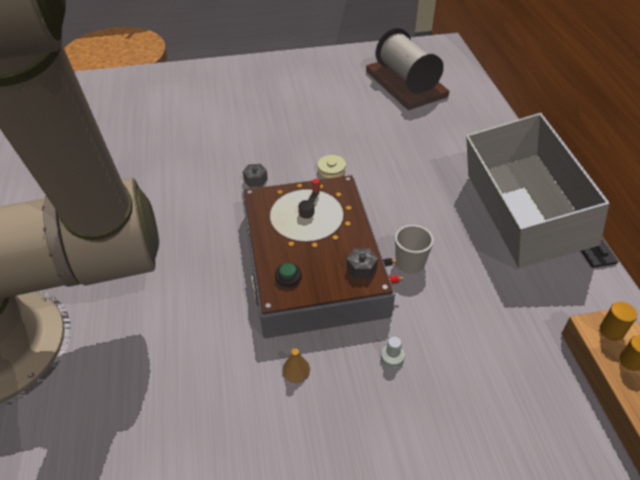

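The scene view shows the box with the peg at about (380,226), key (287,228) and disc (355,232). In the side view the peg is at (316,185), key (288,271), disc (307,215) and weight A (362,263). Next I'll measure these by colour.

```bash
cat > h.py <<'E'
import numpy as np, cv2
from plant import bot
def ray(cal,uv):
    K,R,t=cal["camera_matrix"],cal["R"],cal["t"]
    d=R.T@np.linalg.solve(K,[uv[0],uv[1],1.]); return -R.T@t,d
def onplane(cal,uv,z):
    o,d=ray(cal,uv); return o+d*(z-o[2])/d[2]
def proj(cal,X):
    p=cal["camera_matrix"]@(cal["R"]@np.asarray(X)+cal["t"]); return p[:2]/p[2]
def wristcal(obs):
    from scipy.spatial.transform import Rotation as Ro
    c=bot.calibration("wrist"); T=np.eye(4); T[:3,:3]=Ro.from_euler("xyz",obs["orientation"]).as_matrix(); T[:3,3]=obs["position"]
    W=np.linalg.inv(T@np.array(c["mount"])); return dict(camera_matrix=np.array(c["camera_matrix"]),R=W[:3,:3],t=W[:3,3])
def blobs(mask,amin=4):
    n,l,s,c=cv2.connectedComponentsWithStats(mask.astype(np.uint8))
    return [(s[i],c[i],l==i) for i in range(1,n) if s[i,4]>=amin]
E
python3 - <<'E'
from h import *
np.set_printoptions(precision=4,suppress=True)
roi={"scene":(245,195,420,310),"side":(235,165,405,335)}
for n in roi:
    im=cv2.imread(f"pics/{n}0.png"); cal=bot.calibration(n); x0,y0,x1,y1=roi[n]
    hsv=cv2.cvtColor(im,cv2.COLOR_BGR2HSV); H,S,V=[hsv[:,:,i].astype(int) for i in range(3)]
    R=np.zeros(H.shape,bool);R[y0:y1,x0:x1]=1
    M={"red":((H<6)|(H>172))&(S>170)&(V>110),"green":(H>60)&(H<95)&(S>90)&(V>30),"white":(S<60)&(V>175),"brass":(H>10)&(H<25)&(S>130)&(V>140)}
    for k,m in M.items():
        for s,c,l in blobs(m&R):
            if k=="white" and s[4]<500: continue
            z={"red":.1,"green":.09,"white":.071,"brass":.072}[k]
            p=c
            if k=="white":
                h=cv2.convexHull(np.argwhere(l)[:,::-1].astype(np.int32)); 
                P=np.array([onplane(cal,q,.071)[:2] for q in h[:,0].astype(float)],np.float32)
                print(n,"disc circ",cv2.minEnclosingCircle(P), "ellipse",cv2.fitEllipse(P))
            print(n,k,s,c,onplane(cal,p,z))
E
```

```text
scene red [378 220   4   2   5] [379.6 220.6] [0.5659 0.1838 0.1   ]
scene red [307 292   6   6  25] [309.32 294.76] [ 0.7144 -0.0387  0.1   ]
scene disc circ ((0.5478054285049438, 0.13349632918834686), 0.06428637355566025) ellipse ((0.5477007627487183, 0.13344605267047882), (0.12604036927223206, 0.12783394753932953), 151.0880889892578)
scene white [ 326  214   58   37 1157] [351.3803 233.1236] [0.552  0.1243 0.071 ]
scene brass [321 238   3   2   5] [322.2 238.6] [0.5475 0.0562 0.072 ]
scene brass [333 248   3   2   5] [333.8 248.6] [0.5864 0.0668 0.072 ]
scene brass [351 253   3   2   5] [351.8 253.6] [0.6142 0.096  0.072 ]
scene brass [370 252   3   2   5] [370.8 252.6] [0.6256 0.1348 0.072 ]
side red [313 180   6   4  21] [315.619  181.4286] [0.5716 0.1873 0.1   ]
side red [390 276   9   7  47] [394.1489 278.617 ] [ 0.6516 -0.0627  0.1   ]
side green [280 265  16  11 133] [287.5865 269.5789] [ 0.4908 -0.0042  0.09  ]
side disc circ ((0.544526994228363, 0.13641247153282166), 0.06481698155403137) ellipse ((0.5445303320884705, 0.13642409443855286), (0.128324493765831, 0.129198983311
[... 241 characters left out ...]
4 0.2043 0.072 ]
side brass [278 190   4   3  11] [279.3636 191.0909] [0.5051 0.2048 0.072 ]
side brass [336 192   5   4  15] [338.1333 193.8   ] [0.612  0.1763 0.072 ]
side brass [346 206   5   4  15] [348.1333 207.2   ] [0.6226 0.1374 0.072 ]
side brass [345 221   5   4  16] [347.1875 222.6875] [0.6124 0.0989 0.072 ]
side brass [333 235   5   4  17] [334.9412 236.7647] [0.5841 0.0692 0.072 ]
side brass [289 242   5   4  17] [290.9412 243.2353] [0.5065 0.0687 0.072 ]
side brass [312 243   5   4  17] [314.1176 244.4118] [0.5453 0.0583 0.072 ]
side brass [393 260   3   2   5] [393.8 260.4] [ 0.6701 -0.0029  0.072 ]
side brass [399 277   4   2   7] [400.2857 277.5714] [ 0.6705 -0.0408  0.072 ]
```

>>> {"name": "move_arm", "arguments": {
  "motion": [
    [0.576, -0.543, 0, -2.3],
    [0.576, -0.543, 0, -2.3],
    [0.576, -0.543, 0, -2.3],
    [0.576, -0.543, 0, -2.3],
    [0.576, -0.543, 0, -2.3],
    [0.576, -0.543, 0, -2.3],
    [0.576, -0.543, 0, -2.3],
    [0.576, -0.543, 0, -2.3],
    [0.576, -0.543, 0, -2.3],
    [0.576, -0.543, 0, -2.3],
    [0.576, -0.543, 0, -2.3],
    [0.576, -0.543, 0, -2.3],
    [0.576, -0.543, 0, -2.3],
    [0.576, -0.543, 0, -2.3],
    [0.576, -0.543, 0, -2.3],
    [0.576, -0.543, 0, -2.3],
    [0.576, -0.543, 0, -2.3],
    [0.576, -0.543, 0, -2.3],
    [0.576, -0.543, 0, -2.3],
    [0.576, -0.543, 0, -2.3]
  ],
  "grip": 0
}}

```text
t: 1.77
position: [0.5425, 0.2028, 0.2149]
orientation: [3.141, -0.002, 2.626]
ft_force: [0.3, -0.4, 0.2]
grip_width: -0.002
```

```bash
python3 - <<'E'
from h import *
np.set_printoptions(precision=4,suppress=True)
o=bot.get_obs(); im=bot.get_image("wrist")[:,:,::-1].copy(); cv2.imwrite("pics/w1.png",im); cal=wristcal(o)
print(o["position"],o["orientation"],bot.calibration("wrist")["mount"], -cal["R"].T@cal["t"])
hsv=cv2.cvtColor(im,cv2.COLOR_BGR2HSV); H,S,V=[hsv[:,:,i].astype(int) for i in range(3)]
for s,c,l in blobs(((H<6)|(H>172))&(S>150)&(V>80),30): print("red",s,c,onplane(cal,c,.108))
for s,c,l in blobs((H>10)&(H<25)&(S>110)&(V>110),60):
    if s[4]<3000: print("brass",s,c,onplane(cal,c,.072))
print("tip px",proj(cal,o["position"]-[0,0,.011]))
E
```

```text
[0.5425 0.2028 0.2149] [ 3.1412 -0.0017  2.6262] [[-0.     -0.9516 -0.3075  0.0786]
 [ 1.     -0.0002  0.0007 -0.0004]
 [-0.0008 -0.3075  0.9516 -0.1581]
 [ 0.      0.      0.      1.    ]] [0.4742 0.241  0.3732]
red [305 255  28  24 369] [315.4336 265.7019] [0.5667 0.1856 0.108 ]
brass [ 321  247   70   71 2495] [354.5932 281.0902] [0.6126 0.2036 0.072 ]
brass [608 455  32  25 568] [624.7342 467.537 ] [0.9959 0.375  0.072 ]
tip px [319.2745 281.4489]
```

View pics/w1.png

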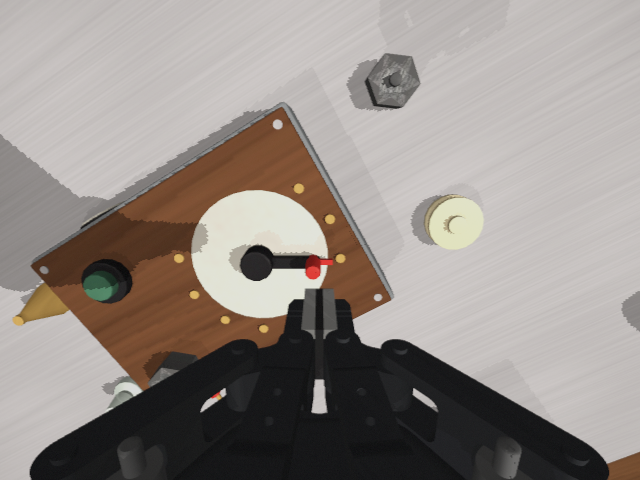

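The wrist view shows the peg (313,265) pointing at the third stud (340,258), with studs one and two at (299,188) and (330,219). Weight A is at (175,365). The start is therefore stud 3. One quick refinement of the axis from these stud pixels before moving in.

```bash
python3 - <<'E'
from h import *
from scipy.optimize import least_squares
np.set_printoptions(precision=4,suppress=True)
o=bot.get_obs(); cal=wristcal(o); g=lambda *a:onplane(cal,a,.072)[:2]
px=[(299,188,0),(330,219,1),(340,258,2),(264,328,5),(225,320,6),(194,295,7),(179,258,8)]
P=np.array([g(u,v) for u,v,_ in px]); k=np.array([q[2] for q in px])
f=lambda p:(P-np.c_[p[0]+.078*np.cos(p[2]+np.radians(120-30*k)),p[1]+.078*np.sin(p[2]+np.radians(120-30*k))]).ravel()
r=least_squares(f,[.546,.136,0]); print(r.x,np.abs(r.fun).max())
c,y=r.x[:2],r.x[2]; ph=y+np.pi/3
peg=c+.052*np.array([np.cos(ph),np.sin(ph)]); print("peg",peg,"px",proj(cal,[*peg,.108]))
R=np.array([[np.cos(y),-np.sin(y)],[np.sin(y),np.cos(y)]]); print("key",c+R@[-.055,-.14], onplane(cal,(99,284),.092))
tan=np.array([-np.sin(ph),np.cos(ph)]); tgt=peg+.035*tan
d=tgt-o["position"][:2]; w=o["orientation"][2]; print("target",tgt,"tool shift",d@[np.cos(w),np.sin(w)],d@[np.sin(w),-np.cos(w)],"turn",w-(ph+np.pi/2))
E
```

```text
[0.5446 0.132  0.0055] 0.0007376822715627201
peg [0.5703 0.1772] px [312.5704 272.9599]
key [ 0.4903 -0.0083] [ 0.4875 -0.0042  0.092 ]
target [0.5399 0.1945] tool shift -0.0013874027014766847 -0.005737872298766732 turn -0.0005432450775808562
```

>>> {"name": "move_arm", "arguments": {
  "motion": [
    [0.005, -0.004, 0.03, 0],
    [0.005, -0.004, 0.06, 0],
    [0.005, -0.004, 0.085, 0],
    [0.005, -0.004, 0.1, 0],
    [0.005, -0.004, 0.107, 0],
    [0.005, -0.004, 0.112, 0],
    [0.005, -0.004, 0.112, 0],
    [0.005, -0.004, 0.112, 0]
  ]
}}

```text
t: 2.48
position: [0.5354, 0.1964, 0.1056]
orientation: [3.141, 0.001, 2.618]
ft_force: [0.5, -0.1, -0.0]
grip_width: 0.004
```

```bash
python3 - <<'E'
from h import *
ims=[bot.get_image(n)[:,:,::-1] for n in("side","wrist")]
a=cv2.resize(ims[0][150:270,230:390],(480,360),interpolation=cv2.INTER_CUBIC); b=cv2.resize(ims[1],(480,360))
cv2.imwrite("pics/c2.png",np.vstack([a,b])[:600] if 0 else cv2.resize(np.hstack([a,b]),(800,300)))
o=bot.get_obs();print(o["position"],o["ft_force"])
E
```

```text
[0.53551594 0.19660792 0.10571607] [-0.4978348  -0.33251633 -0.29869002]
```

View pics/c2.png

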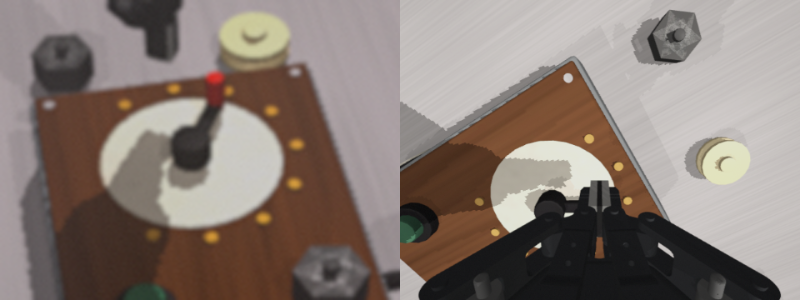

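The side crop shows the fingertip, at crop (162,55), standing clear anticlockwise of the peg at (214,90). No contact yet. Now closing in on the contact point.

>>> {"name": "move_arm", "arguments": {
  "motion": [
    [-0.004, 0.001, 0.001, 0],
    [-0.008, 0.002, 0.002, 0],
    [-0.011, 0.002, 0.003, 0],
    [-0.014, 0.002, 0.003, 0],
    [-0.016, 0.002, 0.003, 0],
    [-0.018, 0.002, 0.003, 0],
    [-0.02, 0.002, 0.003, 0],
    [-0.0215, 0.002, 0.003, 0],
    [-0.0215, 0.002, 0.003, 0]
  ]
}}

```text
t: 3.33
position: [0.5549, 0.1875, 0.1016]
orientation: [3.141, 0.0, 2.619]
ft_force: [0.8, -0.0, -0.2]
grip_width: 0.001
```

```bash
python3 - <<'E'
from h import *
o=bot.get_obs();print(o["position"],o["ft_force"])
for d in np.arange(2.5,31,2.5):
    t=np.radians(d);print(f"[{.018*np.cos(t)-.052*np.sin(t)-.018:.4f}, {.018*np.sin(t)+.052*np.cos(t)-.052:.4f}, 0, {t:.3f}],",end=" ")
E
```

```text
[0.55486202 0.18749628 0.10162581] [ 0.78798669 -0.02847272 -0.17327805]
[-0.0023, 0.0007, 0, 0.044], [-0.0046, 0.0014, 0, 0.087], [-0.0069, 0.0019, 0, 0.131], [-0.0093, 0.0023, 0, 0.175], [-0.0117, 0.0027, 0, 0.218], [-0.0141, 0.0029, 0, 0.262], [-0.0165, 0.0030, 0, 0.305], [-0.0189, 0.0030, 0, 0.349], [-0.0213, 0.0029, 0, 0.393], [-0.0237, 0.0027, 0, 0.436], [-0.0260, 0.0024, 0, 0.480], [-0.0284, 0.0020, 0, 0.524],
```

>>> {"name": "move_arm", "arguments": {
  "motion": [
    [-0.0023, 0.0007, 0, 0.044],
    [-0.0046, 0.0014, 0, 0.087],
    [-0.0069, 0.0019, 0, 0.131],
    [-0.0093, 0.0023, 0, 0.175],
    [-0.0117, 0.0027, 0, 0.218],
    [-0.0129, 0.0028, 0, 0.24],
    [-0.0141, 0.0029, 0, 0.262],
    [-0.0153, 0.003, 0, 0.283],
    [-0.0165, 0.003, 0, 0.305],
    [-0.0177, 0.003, 0, 0.327],
    [-0.0189, 0.003, 0, 0.349],
    [-0.0189, 0.003, 0, 0.349]
  ]
}}

```text
t: 4.33
position: [0.5727, 0.1807, 0.1016]
orientation: [3.142, 0.0, 2.268]
ft_force: [-0.1, 0.5, 0.5]
grip_width: 0.002
```

```bash
cat >> h.py <<'E'
def pegangle(C=(.545,.134)):
    for n,r in (("side",(235,165,375,260)),("scene",(310,195,420,265))):
        im=bot.get_image(n)[:,:,::-1]; cal=bot.calibration(n)
        H,S,V=[cv2.cvtColor(np.ascontiguousarray(im),cv2.COLOR_BGR2HSV)[:,:,i].astype(int) for i in range(3)]
        m=np.zeros(H.shape,bool); m[r[1]:r[3],r[0]:r[2]]=1
        for s,c,l in blobs(m&((H<6)|(H>172))&(S>150)&(V>70)):
            p=onplane(cal,c,.095)[:2]-C; print(n,s[4],c.round(1),"angle",np.degrees(np.arctan2(p[1],p[0])).round(1),"r",np.hypot(*p).round(4))
    o=bot.get_obs(); print(o["t"],o["position"].round(4),o["orientation"][2].round(3),o["ft_force"].round(2))
E
python3 -c "
from h import *
pegangle()"
```

```text
side 66 [315.5 185.2] angle 62.3 r 0.0549
scene 12 [380.1 221.8] angle 69.7 r 0.0559
scene 7 [384.9 230.1] angle 44.7 r 0.0688
4.4333 [0.5725 0.1808 0.1016] 2.27 [-0.3   0.11  0.71]
```

```bash
python3 - <<'E'
from h import *
a=bot.get_image("side")[150:270,230:390,::-1]; b=bot.get_image("scene")[180:300,290:450,::-1]
f=lambda x:cv2.resize(x,(400,300),interpolation=cv2.INTER_CUBIC)
cv2.imwrite("pics/c3.png",np.hstack([f(a),f(b)]))
E
```

```text
(no output)
```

View pics/c3.png

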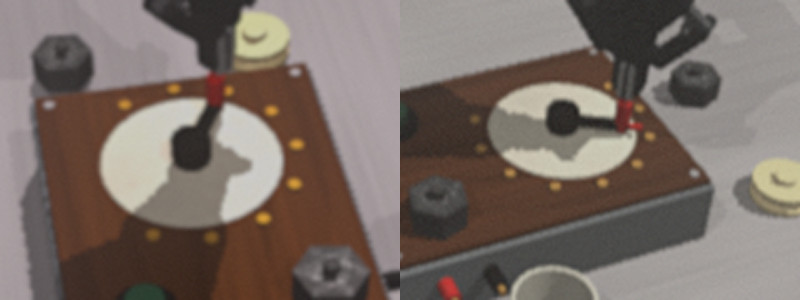

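Both crops show the finger straight above the peg, with its tip at about the peg's top and the peg unmoved. The shut fingertips must end higher than I assumed, so I'll check that against the wrist view.

```bash
python3 - <<'E'
from h import *
M=np.array(bot.calibration("wrist")["mount"]);K=np.array(bot.calibration("wrist")["camera_matrix"]);Mi=np.linalg.inv(M)
for x in(.011,.0,-.011):
  for z in (-.02,-.01,0,.011):
    p=Mi@[x,0,z,1];p=K@p[:3];print(x,z,(p[:2]/p[2]).round(1))
cal=bot.calibration("side")
for z in(.09,.1,.108,.115): print(z,proj(cal,[.5725,.1808,z]).round(1),proj(cal,[.571,.179,z]).round(1),proj(cal,[.5446,.134,z]).round(1))
im=cv2.imread("pics/w1.png"); cv2.imwrite("pics/w1c.png",cv2.resize(im[230:350,260:380],(480,480)))
E
```

```text
0.011 -0.02 [319.2 288.1]
0.011 -0.01 [319.1 279. ]
0.011 0 [319.1 270.9]
0.011 0.011 [319.1 262.9]
0.0 -0.02 [319.2 309.4]
0.0 -0.01 [319.1 299.3]
0.0 0 [319.1 290.2]
0.0 0.011 [319.1 281.3]
-0.011 -0.02 [319.2 329.8]
-0.011 -0.01 [319.1 318.7]
-0.011 0 [319.1 308.8]
-0.011 0.011 [319.1 299.1]
0.09 [316.8 187.7] [316.2 188.5] [306.1 207. ]
0.1 [316.7 183.7] [316.1 184.4] [306.  202.9]
0.108 [316.7 180.4] [316.1 181.1] [305.9 199.6]
0.115 [316.6 177.4] [316.  178.2] [305.8 196.7]
```

View pics/w1c.png

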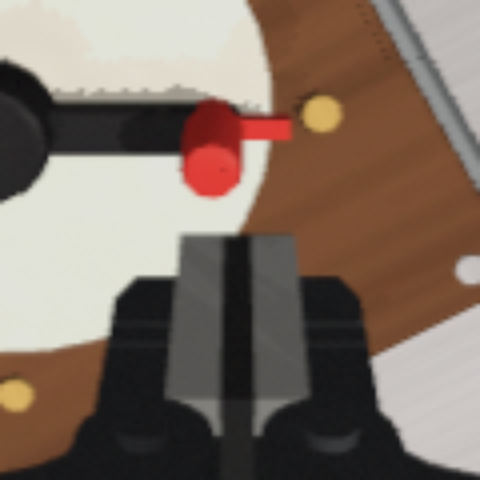

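The tip edge is at row 289 of the wrist view, and the side view puts it roughly 13 mm behind the TCP rather than 11 mm ahead. I'll back off, then go lower beside the peg in steps while checking force.

>>> {"name": "move_arm", "arguments": {
  "motion": [
    [0, 0, -0.008, 0],
    [0, 0, -0.01, 0],
    [0.01, -0.005, -0.01, -0.1],
    [0.02, -0.01, -0.01, -0.2],
    [0.031, -0.016, -0.01, -0.349],
    [0.031, -0.016, -0.005, -0.349],
    [0.031, -0.016, 0.005, -0.349],
    [0.031, -0.016, 0.01, -0.349],
    [0.031, -0.016, 0.015, -0.349],
    [0.031, -0.016, 0.017, -0.349],
    [0.031, -0.016, 0.017, -0.349],
    [0.031, -0.016, 0.017, -0.349]
  ]
}}

```text
t: 5.53
position: [0.5405, 0.1941, 0.0845]
orientation: [-3.142, -0.0, 2.618]
ft_force: [0.1, 0.3, 0.3]
grip_width: 0.001
```

```bash
python3 - <<'E'
from h import *
pegangle()
a=bot.get_image("side")[150:230,260:360,::-1]; b=bot.get_image("scene")[180:260,340:440,::-1]
f=lambda x:cv2.resize(x,(400,320),interpolation=cv2.INTER_CUBIC)
cv2.imwrite("pics/c4.png",np.hstack([f(a),f(b)]))
E
```

```text
side 70 [315.6 184.3] angle 63.0 r 0.0573
scene 23 [379.8 221. ] angle 72.4 r 0.0557
scene 7 [384.6 229.9] angle 45.3 r 0.0679
5.6333 [0.5406 0.1942 0.0849] 2.618 [-0.43  1.14 -0.37]
```

View pics/c4.png

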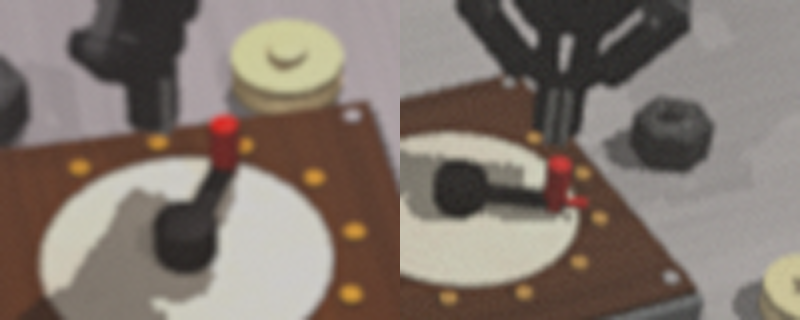

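```bash
python3 - <<'E'
from h import *
(o1,d1),(o2,d2)=ray(bot.calibration("side"),(298,182)),ray(bot.calibration("scene"),(379.5,215.7))
s=np.linalg.lstsq(np.c_[d1,-d2],o2-o1,rcond=None)[0]; print(o1+d1*s[0],o2+d2*s[1])
(o2,d2)=ray(bot.calibration("scene"),(380,220)); o1,d1=ray(bot.calibration("side"),(316.2,181))
s=np.linalg.lstsq(np.c_[d1,-d2],o2-o1,rcond=None)[0]; print("peg top",o1+d1*s[0],o2+d2*s[1])
E
```

```text
[0.5404548  0.19931244 0.09345782] [0.54098238 0.19773393 0.09174895]
peg top [0.57159531 0.18086353 0.10654306] [0.57155439 0.1809869  0.1066741 ]
```

Triangulation puts the tip at z≈0.093 with the TCP at 0.085. The same method gives a peg top of 0.1066 against the nominal 0.108, so the height is now right. Approaching and pushing the first click.

>>> {"name": "move_arm", "arguments": {
  "motion": [
    [-0.004, 0.001, 0.002, 0],
    [-0.008, 0.002, 0.003, 0],
    [-0.01, 0.002, 0.003, 0],
    [-0.012, 0.002, 0.003, 0],
    [-0.014, 0.002, 0.003, 0],
    [-0.0155, 0.002, 0.003, 0],
    [-0.0155, 0.002, 0.003, 0]
  ]
}}

```text
t: 6.32
position: [0.555, 0.1881, 0.0816]
orientation: [3.142, 0.0, 2.619]
ft_force: [-0.5, 0.2, 0.9]
grip_width: -0.001
```

>>> {"name": "move_arm", "arguments": {
  "motion": [
    [-0.0012, 0.0004, 0, 0.022],
    [-0.0023, 0.0007, 0, 0.044],
    [-0.0035, 0.001, 0, 0.065],
    [-0.0046, 0.0014, 0, 0.087],
    [-0.0058, 0.0017, 0, 0.109],
    [-0.0069, 0.0019, 0, 0.131],
    [-0.0081, 0.0021, 0, 0.153],
    [-0.0093, 0.0023, 0, 0.175],
    [-0.0105, 0.0025, 0, 0.196],
    [-0.0117, 0.0027, 0, 0.218],
    [-0.0129, 0.0028, 0, 0.24],
    [-0.0141, 0.0029, 0, 0.262],
    [-0.0153, 0.003, 0, 0.283],
    [-0.0165, 0.003, 0, 0.305],
    [-0.0177, 0.003, 0, 0.327],
    [-0.0189, 0.003, 0, 0.349],
    [-0.0189, 0.003, 0, 0.349],
    [-0.0189, 0.003, 0, 0.349]
  ]
}}

```text
t: 7.82
position: [0.5727, 0.1814, 0.0816]
orientation: [3.142, 0.0, 2.27]
ft_force: [-0.0, -0.0, -0.2]
grip_width: 0.001
```

```bash
python3 -c "
from h import *
pegangle()"
```

```text
side 100 [329.  190.5] angle 32.1 r 0.0556
scene 13 [375.7 228.9] angle 39.7 r 0.0497
scene 10 [377.6 237.7] angle 18.5 r 0.0693
7.9167 [0.5726 0.1814 0.0816] 2.27 [ 0.04 -0.63 -0.71]
```

One click done: the peg is at about 30°. Same arc for the next one.

>>> {"name": "move_arm", "arguments": {
  "motion": [
    [-0.0023, 0.0007, 0, 0.044],
    [-0.0046, 0.0014, 0, 0.087],
    [-0.0069, 0.0019, 0, 0.131],
    [-0.0081, 0.0021, 0, 0.153],
    [-0.0093, 0.0023, 0, 0.175],
    [-0.0105, 0.0025, 0, 0.196],
    [-0.0117, 0.0027, 0, 0.218],
    [-0.0129, 0.0028, 0, 0.24],
    [-0.0141, 0.0029, 0, 0.262],
    [-0.0153, 0.003, 0, 0.283],
    [-0.0165, 0.003, 0, 0.305],
    [-0.0177, 0.003, 0, 0.327],
    [-0.0189, 0.003, 0, 0.349],
    [-0.0201, 0.003, 0, 0.371],
    [-0.0213, 0.0029, 0, 0.393],
    [-0.0237, 0.0027, 0, 0.436],
    [-0.026, 0.0024, 0, 0.48],
    [-0.0284, 0.002, 0, 0.524],
    [-0.0284, 0.002, 0, 0.524]
  ]
}}

```text
t: 9.5
position: [0.5929, 0.1604, 0.0817]
orientation: [3.141, 0.0, 1.743]
ft_force: [-1.8, 0.4, 0.2]
grip_width: 0.003
```

```bash
python3 -c "
from h import *
pegangle()"
```

```text
side 96 [336.2 201.2] angle -0.8 r 0.0541
scene 10 [366.2 233.7] angle 6.7 r 0.0457
scene 9 [367.2 244.2] angle -5.9 r 0.0771
9.6 [0.5926 0.1608 0.0816] 1.746 [ 0.8  -0.68 -0.4 ]
```

>>> {"name": "move_arm", "arguments": {
  "motion": [
    [-0.0023, 0.0007, 0, 0.044],
    [-0.0046, 0.0014, 0, 0.087],
    [-0.0069, 0.0019, 0, 0.131],
    [-0.0081, 0.0021, 0, 0.153],
    [-0.0093, 0.0023, 0, 0.175],
    [-0.0105, 0.0025, 0, 0.196],
    [-0.0117, 0.0027, 0, 0.218],
    [-0.0129, 0.0028, 0, 0.24],
    [-0.0141, 0.0029, 0, 0.262],
    [-0.0153, 0.003, 0, 0.283],
    [-0.0165, 0.003, 0, 0.305],
    [-0.0177, 0.003, 0, 0.327],
    [-0.0189, 0.003, 0, 0.349],
    [-0.0201, 0.003, 0, 0.371],
    [-0.0213, 0.0029, 0, 0.393],
    [-0.0237, 0.0027, 0, 0.436],
    [-0.026, 0.0024, 0, 0.48],
    [-0.0284, 0.002, 0, 0.524],
    [-0.0284, 0.002, 0, 0.524]
  ]
}}

```text
t: 11.18
position: [0.5995, 0.1326, 0.0816]
orientation: [3.141, 0.0, 1.219]
ft_force: [-0.4, -0.7, 0.2]
grip_width: -0.001
```

```bash
python3 -c "
from h import *
pegangle()"
```

```text
side 79 [334.4 212.3] angle -31.6 r 0.0532
scene 17 [353.5 234.2] angle -29.0 r 0.0426
scene 10 [352.6 244.8] angle -28.8 r 0.0771
11.2833 [0.5994 0.1331 0.0816] 1.222 [-0.77  0.59 -0.21]
```

Three clicks. Now the last one.

>>> {"name": "move_arm", "arguments": {
  "motion": [
    [-0.0023, 0.0007, 0, 0.044],
    [-0.0046, 0.0014, 0, 0.087],
    [-0.0069, 0.0019, 0, 0.131],
    [-0.0081, 0.0021, 0, 0.153],
    [-0.0093, 0.0023, 0, 0.175],
    [-0.0105, 0.0025, 0, 0.196],
    [-0.0117, 0.0027, 0, 0.218],
    [-0.0129, 0.0028, 0, 0.24],
    [-0.0141, 0.0029, 0, 0.262],
    [-0.0153, 0.003, 0, 0.283],
    [-0.0165, 0.003, 0, 0.305],
    [-0.0177, 0.003, 0, 0.327],
    [-0.0189, 0.003, 0, 0.349],
    [-0.0201, 0.003, 0, 0.371],
    [-0.0213, 0.0029, 0, 0.393],
    [-0.0237, 0.0027, 0, 0.436],
    [-0.026, 0.0024, 0, 0.48],
    [-0.0284, 0.002, 0, 0.524],
    [-0.0284, 0.002, 0, 0.524]
  ]
}}

```text
t: 12.87
position: [0.5914, 0.1053, 0.0816]
orientation: [3.141, 0.0, 0.695]
ft_force: [0.2, 0.2, 0.7]
grip_width: 0.001
```

```bash
python3 -c "
from h import *
pegangle()"
```

```text
side 84 [325.2 221.5] angle -61.8 r 0.0535
scene 13 [341.6 231.4] angle -63.9 r 0.0452
scene 9 [339.3 239.8] angle -52.5 r 0.0711
12.9667 [0.5915 0.1057 0.0816] 0.698 [0.25 1.64 0.13]
```

The selector is four clicks on, at about −60°. I'll retreat, go up, and move over the key.

>>> {"name": "move_arm", "arguments": {
  "motion": [
    [0.005, 0, 0, 0],
    [0.012, 0, 0, 0],
    [0.015, 0, -0.01, 0],
    [0.015, 0, -0.04, 0],
    [0.015, 0, -0.07, 0],
    [-0.02, 0.003, -0.07, 0],
    [-0.06, 0.008, -0.07, 0],
    [-0.1, 0.014, -0.07, 0],
    [-0.13, 0.018, -0.07, 0],
    [-0.149, 0.0187, -0.07, 0],
    [-0.149, 0.0187, -0.05, 0],
    [-0.149, 0.0187, -0.03, 0],
    [-0.149, 0.0187, -0.018, 0],
    [-0.149, 0.0187, -0.013, 0],
    [-0.149, 0.0187, -0.013, 0],
    [-0.149, 0.0187, -0.013, 0]
  ]
}}

```text
t: 14.3
position: [0.49, -0.004, 0.0954]
orientation: [3.141, -0.001, 0.698]
ft_force: [0.0, 0.5, 0.7]
grip_width: 0.002
```

```bash
python3 - <<'E'
from h import *
pegangle()
a=bot.get_image("side")[170:310,240:400,::-1]; b=bot.get_image("scene")[180:320,250:410,::-1]
f=lambda x:cv2.resize(x,(400,350),interpolation=cv2.INTER_CUBIC)
cv2.imwrite("pics/c5.png",np.hstack([f(a),f(b)]))
E
```

```text
side 90 [325.2 221.2] angle -61.4 r 0.0529
scene 22 [342.2 231.5] angle -62.3 r 0.0448
scene 4 [342.2 238.5] angle -49.6 r 0.0644
scene 10 [338.5 241.5] angle -51.6 r 0.0769
14.4 [ 0.49   -0.0041  0.0956] 0.698 [ 0.18 -0.19 -0.17]
```

View pics/c5.png

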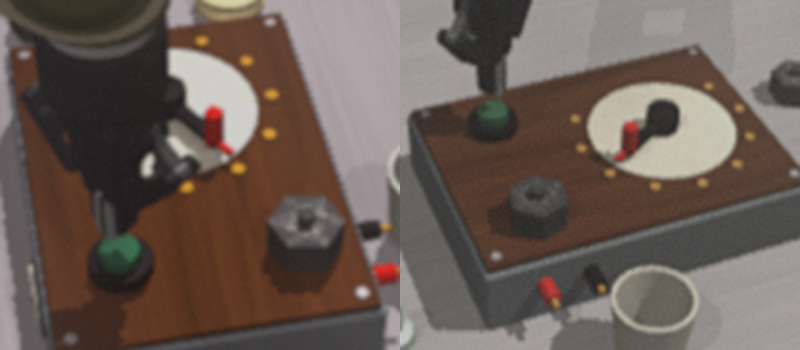

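The nib points at the seventh stud, side crop (238,168), and the finger stands over the key at side crop (118,250). Pressing in steps.

>>> {"name": "move_arm", "arguments": {
  "motion": [
    [0, 0, 0.004, 0],
    [0, 0, 0.008, 0],
    [0, 0, 0.01, 0],
    [0, 0, 0.012, 0],
    [0, 0, 0.013, 0],
    [0, 0, 0.014, 0],
    [0, 0, 0.014, 0]
  ]
}}

```text
t: 15.08
position: [0.4893, -0.0041, 0.0804]
orientation: [-3.141, 0.0, 0.698]
ft_force: [0.4, -0.3, 0.9]
grip_width: -0.002
```

>>> {"name": "move_arm", "arguments": {
  "motion": [
    [0, 0, 0.001, 0],
    [0, 0, 0.002, 0],
    [0, 0, 0.0025, 0],
    [0, 0, 0.0025, 0]
  ]
}}

```text
t: 15.42
position: [0.4893, -0.0041, 0.078]
orientation: [-3.141, 0.0, 0.698]
ft_force: [0.2, 0.1, 0.2]
grip_width: 0.003
```

>>> {"name": "move_arm", "arguments": {
  "motion": [
    [0, 0, 0.001, 0],
    [0, 0, 0.002, 0],
    [0, 0, 0.002, 0],
    [0, 0, 0.002, 0]
  ]
}}

```text
t: 15.75
position: [0.4894, -0.0041, 0.0762]
orientation: [3.141, -0.0, 0.698]
ft_force: [-0.3, -0.2, 1.8]
grip_width: -0.001
```

```bash
python3 - <<'E'
from h import *
F=[]
for i in range(4):
    a=bot.get_image("side")[230:310,240:340,::-1]; F.append(bot.get_obs()["ft_force"])
print(np.mean(F,0))
b=bot.get_image("scene")[180:260,250:350,::-1]
f=lambda x:cv2.resize(x,(400,320),interpolation=cv2.INTER_CUBIC)
cv2.imwrite("pics/c6.png",np.hstack([f(a),f(b)]))
E
```

```text
[ 0.09294599 -0.02838083  1.86108582]
```

View pics/c6.png

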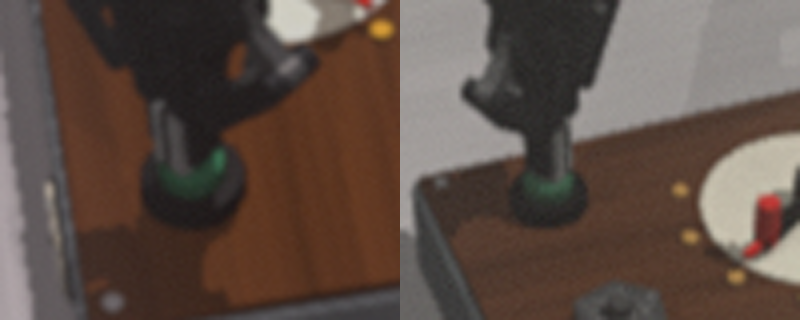

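The finger is on the green cap and the force is 1.9 N, so the key is just starting to move. Pressing about 5 mm more.

>>> {"name": "move_arm", "arguments": {
  "motion": [
    [0, 0, 0.001, 0],
    [0, 0, 0.002, 0],
    [0, 0, 0.003, 0],
    [0, 0, 0.004, 0],
    [0, 0, 0.0047, 0],
    [0, 0, 0.0047, 0],
    [0, 0, 0.0047, 0],
    [0, 0, 0.0047, 0]
  ]
}}

```text
t: 16.67
position: [0.4894, -0.0041, 0.0715]
orientation: [3.141, -0.0, 0.698]
ft_force: [-0.2, 0.7, 5.1]
grip_width: 0.002
```

```bash
python3 - <<'E'
from h import *
F=[]
for i in range(5): bot.get_image("side"); F.append(bot.get_obs()["ft_force"])
print(np.mean(F,0),bot.get_obs()["position"])
E
```

```text
[-0.13290356 -0.47863817  4.51655311] [ 0.48942585 -0.00414738  0.07146574]
```

4.5 N corresponds to about 5 mm. A touch more for margin, then release and lift clear.

>>> {"name": "move_arm", "arguments": {
  "motion": [
    [0, 0, 0.0005, 0],
    [0, 0, 0.0005, 0],
    [0, 0, 0.0005, 0],
    [0, 0, -0.005, 0],
    [0, 0, -0.015, 0],
    [0, 0, -0.04, 0],
    [0, 0, -0.08, 0],
    [0, 0, -0.12, 0],
    [-0.04, 0, -0.14, 0],
    [-0.08, -0.03, -0.14, 0],
    [-0.12, -0.03, -0.14, 0],
    [-0.12, -0.03, -0.14, 0],
    [-0.12, -0.03, -0.14, 0]
  ]
}}

```text
t: 18.0
position: [0.3768, -0.0589, 0.212]
orientation: [3.141, -0.0, 0.695]
ft_force: [0.8, -0.5, 0.3]
grip_width: -0.0
```

```bash
python3 - <<'E'
from h import *
pegangle()
a=bot.get_image("side")[150:350,230:430,::-1]; b=bot.get_image("scene")[180:340,210:470,::-1]
cv2.imwrite("pics/c7.png",np.hstack([cv2.resize(a,(375,375)),cv2.resize(b,(425,375))]))
E
```

```text
side 79 [325.4 221. ] angle -60.8 r 0.0529
scene 18 [342.1 230.9] angle -64.3 r 0.0432
scene 11 [338.6 241.3] angle -51.7 r 0.0761
18.1 [ 0.3786 -0.0582  0.2117] 0.697 [-0.62 -0.38  0.05]
```

View pics/c7.png

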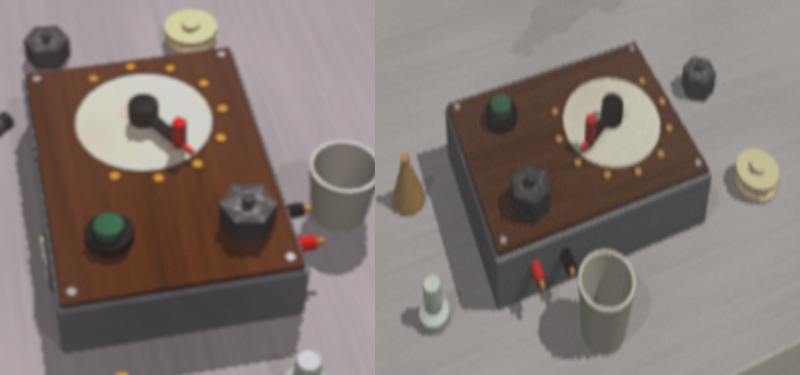

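The selector rests at stud 7, the key is up, the loose things are in place and the arm is clear, so I'm handing in.

```bash
python3 -c "
from plant import bot
print(bot.sign_off())"
```

```text
the job is handed in; nothing more can be done
None
```

I pushed the selector clockwise one click at a time with shut fingers, from the third stud to the seventh. I then pressed the green key and let it come back up. The job was handed in at about 18 s, and sign-off gave no verdict.

**Last checks:**
- **Selector:** the side camera put the peg at −61° (target −60°), with the nib pointing at the seventh stud. The scene camera gave −64°; it sees few red pixels and was up to 9° off on earlier studs too.
- **Key:** the force at the bottom was about 4.5 N, which I take as roughly 5 mm of travel, and I pressed 0.5 mm more after that. It looked fully up afterwards. The travel is worked out from force, not measured directly.
- **Surroundings:** in the last pictures the weights, pulley, bob, stopper and mug appear where they were, judged by eye. The arm was clear of everything.

**What went wrong or disagreed:**
- **First push missed:** the shut fingertips ended about 8 mm behind the TCP by triangulation, not 11 mm ahead as the interface says. The finger passed just above the peg and did not move it. I measured the tip, went lower and repeated the push.
- **Dial position:** the cameras disagreed on the dial axis by up to about 4 mm, so I used a value in between.

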